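Put the hand stamps back in the stamp box

ROBOT

A 6-joint arm with a two-finger parallel gripper is mounted at the origin on the work surface. World frame = base frame: x ahead of the robot, y to its left, z up, the work surface at z = 0. Lengths are in mm, angles in rad, forces in N, time in s.
With the tool pointing down it reaches from about 300 to 1000 mm from the base axis. Payload 5.1 kg.
Tool frame: the origin (TCP) lies on the centre line of the jaws, within the pads' length; the fingertips stand 11 mm ahead of it and the grasp point (between the pads) lies 8 mm behind it (finger_overhang is the distance from the TCP to the fingertips, in mm); z points along the fingers, y is the direction in which the jaws open and shut (so a half turn about z gives the same grasp; the last joint's range is limited). The gripper opens to 95 mm and grips with 3 to 60 N. Pads are 20 mm wide; open, the fingers measure 119 mm over their backs; the gripper's body (75 mm by 180 mm) begins 59 mm behind the grasp point.
Start: joints at [1.066, 0.124, 1.65, -0, 1.367, -0.083], TCP at [266.131, 593.008, 225.656] pointing down, gripper open.
Joint ranges: [-2.61, 2.61], [-1.02, 2.33], [0.03, 2.71], [-1.35, 4.49], [0.32, 2.68], [-2.91, 2.91]. Speed limits (rad/s): [2.57, 2.57, 3.14, 3.14, 3.14, 3.14].

INTERFACE

Orientations are given as a unit quaternion [w, x, y, z].
In Python, from workcell import get_state, get_image, hand_in, search_frame, finger_overhang gives the robot as it stands.
- The arm moves only by the shell command python3 -m creep 'ROWS' [FORCE]. ROWS is a JSON object of lists of equal length, an entry for each row: "jaw": the opening, from 0 (shut) to 1 (fully open); "dp": the shift along the world's x, y, z in cm, a list of three; "spin": the turn about the world's z in degrees. In form: {"jaw": [jaw, ...], "dp": [[dx, dy, dz], ...], "spin": [spin, ...]}. A call has 1 to 12 rows; each row is the pose to reach, as a shift and turn from the pose commanded when the call began; what a row does not reach only later rows make up. A row lasts 1/12 s, in which the tool goes at most 41.7 mm and 7.16 degrees, less where a joint would pass 70% of its speed; a pose out of reach is approached as far as the arm can. A call with a gripper value outside its range is refused whole. The fingers move at their own pace and stop on an object; FORCE is the grip in N (left out, the last holds). Time passes only in rows, so rows that repeat a pose let the fingers close. It gives the time, the measured TCP pose, the force and the opening at its end, in the units of the state.
- get_state(): the state, without advancing time (a new reading comes with each control period).
- get_image(name): name is "scene" or "side" or "wrist"; returns a dict with "image" (400x640x3 uint8, red, green, blue), "fx", "fy", "cx", "cy" (pixels), "xyz" and "orientation" of the camera in the world. Camera axes: x right, y down, z forward; pixel columns grow to the right and rows downward; lengths in mm; the calibration is good to about 2 mm. The wrist camera is an equidistant fisheye: a pixel r from the principal point sees the ray r / f radians off the axis. A picture is of the moment at which its call begins. There is no depth.
- hand_in(): hands the job in, once; it reports no verdict.
Trained networks look in a picture, given as the dict that the camera call returned (one of the last four; its "shot" number tells which), for a name from the list of things; names that differ only in an ending like _2 or _b are one class to them, and where a whole thing is asked for, a point or a joint stands for the part that bears it (a point fixed in the world has none). Each returns a list of dicts, best first, with "confidence" (0 to 1); they miss things now and then, are a little off and sometimes report something else, mostly with a low value. They report only what shows in the picture. A call takes as long as a camera call. They do not tell look-alikes from the thing itself.
- search_frame(picture, label): "location" ([column, row] in pixels, amid what is visible of it).
The state is a dict: "clock": time; "joint_positions": joint angles; "qd": joint speeds; "tau": joint torques, N m; "eef_pos": TCP position; "orientation": TCP orientation; "ft_force": force on the tool from outside, world axes, zero at the start; "moment": the same for the moment, N m; "finger_gap": opening from 0.0 (shut) to 1.0 (fully open).
Only numpy, scipy, OpenCV 4.12 (cv2) and the standard library are available. Lean on these libraries where they do the work, as an engineer would, in place of code of your own. Each camera call takes 0.05 s, during which the arm holds its last target. There are 200 camera calls.

TASK

Put the three rubber stamps with handles back in the wooden stamp box, handle up and standing fully down on the bottom of the recess that suits each foot: the large round stamp in the large round recess, the small round stamp in the small round recess and the oblong stamp in the oblong recess. Leave the two plain wooden blanks without handles, the ink pad and the water bottle where they are.

Things in the scene. Friction and masses are not known exactly. Their poses are not given: they have to be found in the camera images.
- stamp_large_mid (a point): Large round stamp (mm): loose wooden hand stamp, thin black rubber foot, 62 high, 35 to 112 g. Base a disc 50 across, 18 thick; in its middle a turned knob 24 across, straight-sided from 37 to 57 above the underside, on a neck 15 across. Point: centre of the stamp, 31 above its underside; z up. Stands at any turn among the blanks and ink pad, 80 or more apart.
- stamp_small_mid (a point): Small round stamp (mm): loose wooden hand stamp, thin black rubber foot, 62 high, 35 to 112 g. Base a disc 34 across, 18 thick; in its middle a turned knob 20 across, straight-sided from 37 to 57 above the underside, on a neck 15 across. Point: centre of the stamp, 31 above its underside; z up. Stands at any turn among the blanks and ink pad, 80 or more apart.
- stamp_oblong_mid (a point): Oblong stamp (mm): loose wooden hand stamp, thin black rubber foot, 62 high, 35 to 112 g. Base 32 (x) by 72 (y), 18 thick; on it an upright handle bar 16 thick (x) by 46 long (y), up to 62 above the underside. Point: centre of the stamp, 31 above its underside; z up. Stands at any turn among the blanks and ink pad, 80 or more apart.
- well_large_floor (a point): Large round recess (mm) 62 across, 14 deep, grey floor, in the middle of a fixed pale wooden block 74 (x) by 97 (y), top 23 above the table. Three such blocks lie 98 apart along y, in any order, in the fixed dark wooden stamp box (86 by 306, rim 24), left or right of centre, away from the stamps. Point: centre of the recess floor, 9 above the table; z up.
- well_small_floor (a point): Small round recess (mm) 46 across, 14 deep, grey floor, in the middle of a fixed pale wooden block 74 (x) by 97 (y), top 23 above the table. Three such blocks lie 98 apart along y, in any order, in the fixed dark wooden stamp box (86 by 306, rim 24), left or right of centre, away from the stamps. Point: centre of the recess floor, 9 above the table; z up.
- well_oblong_floor (a point): Oblong recess (mm) 44 (x) by 84 (y), 14 deep, grey floor, in the middle of a fixed pale wooden block 74 (x) by 97 (y), top 23 above the table. Three such blocks lie 98 apart along y, in any order, in the fixed dark wooden stamp box (86 by 306, rim 24), left or right of centre, away from the stamps. Point: centre of the recess floor, 9 above the table; z up.
- blank_round_mid (a point): Plain round wooden blank without a handle and without rubber: loose disc of diameter 50, 20 high, of the same wood as the stamps. The point is at its centre, 10 above its underside.
- blank_oblong_mid (a point): Plain oblong wooden blank without a handle and without rubber: loose block 32 (x) by 72 (y) by 20 high, of the same wood as the stamps. The point is at its centre, 10 above its underside.
- ink_pad_mid (a point): Small black ink pad, loose, 50 (x) by 70 (y) by 14 high, lying on the sheet among the stamps. The point is 6 above its underside, in its middle.
- bottle_mid (a point): Clear water bottle, loose, diameter 64, 200 high, standing at the far middle of the table beyond the work. The point is on its axis, 100 above its underside.
There are look-alikes about, which are no part of the job. What is shaped like the part that bears stamp_large_mid but red or turquoise is not meant.

How it is judged (in metres and radians):
At the end, for the whole second after the job is handed in: Each stamp is upright (0.1 rad) and still (under 0.02 m/s) in its own recess: centre within 12 mm of the recess's middle seen from above, and under 35 mm above its floor (31 when fully down). Blanks, ink pad and bottle are within 25 mm of where they began (horizontal distance between stamp_large_mid and well_large_floor below 0.012 m and z of stamp_large_mid in the frame of well_large_floor below 0.035 m and angle between each of stamp_large_mid, stamp_small_mid, stamp_oblong_mid's own z axis and vertical below 0.1 rad and linear speed of each of stamp_large, stamp_small, stamp_oblong below 0.02 m/s and horizontal distance between stamp_small_mid and well_small_floor below 0.012 m and z of stamp_small_mid in the frame of well_small_floor below 0.035 m and horizontal distance between stamp_oblong_mid and well_oblong_floor below 0.012 m and z of stamp_oblong_mid in the frame of well_oblong_floor below 0.035 m and distance of each of blank_round_mid, blank_oblong_mid, ink_pad_mid, bottle_mid from where it was at the start of the episode below 0.025 m); the robot touches nothing.
It fails at once if the round blank is pushed or lifted away (more than 30 mm) from its place (distance of blank_round_mid from where it was at the start of the episode above 0.03 m).
It fails at once if the oblong blank is pushed or lifted away (more than 30 mm) from its place (distance of blank_oblong_mid from where it was at the start of the episode above 0.03 m).
It fails at once if the ink pad is pushed or lifted away (more than 30 mm) from its place (distance of ink_pad_mid from where it was at the start of the episode above 0.03 m).
It fails at once if the water bottle is pushed or lifted away (more than 30 mm) from its place (distance of bottle_mid from where it was at the start of the episode above 0.03 m).
It also fails if it takes over 80 s, if anything falls off the work surface, if the arm or the gripper's body presses on something with over 40 N, if the wrist force passes 120 N, or if a joint passes its speed limit or range.

## Working session

There is one attempt and no reset: what is moved stays moved. The work goes in short steps, Python scripts to look and compute and a shell command to move; the robot and the scene stay as the last step left them, time stands still between calls to the robot, and variables do not carry over. Pictures are saved under pics/ and viewed, about 12 in all and at most 16, crops included, and the job is handed in when it is done.

```bash
mkdir -p pics
cat > h.py <<'E'
import numpy as np, cv2
from scipy.spatial.transform import Rotation as R
from workcell import get_state, get_image, hand_in, search_frame, finger_overhang
def rot(q): return R.from_quat([q[1],q[2],q[3],q[0]]).as_matrix()
def px2w(im,uv,z,fish=False):
    u,v=uv; a=np.array([(u-im['cx'])/im['fx'],(v-im['cy'])/im['fy']])
    if fish:
        r=np.linalg.norm(a); d=np.array([*(a/r*np.sin(r)),np.cos(r)]) if r>1e-9 else np.array([0,0,1.])
    else: d=np.array([*a,1.])
    d=rot(im['orientation'])@d; o=np.array(im['xyz'],float)
    return o+d*(z-o[2])/d[2]
def w2px(im,p,fish=False):
    c=rot(im['orientation']).T@(np.array(p,float)-np.array(im['xyz']))
    if fish:
        s=np.hypot(c[0],c[1]); th=np.arctan2(s,c[2]); a=c[:2]/s*th
    else: a=c[:2]/c[2]
    return np.array([im['cx']+im['fx']*a[0],im['cy']+im['fy']*a[1]])
def save(im,n): cv2.imwrite('pics/'+n+'.png',im['image'][:,:,::-1])
NAMES=dict(stamp_large_mid=31,stamp_small_mid=31,stamp_oblong_mid=31,well_large_floor=9,well_small_floor=9,well_oblong_floor=9,blank_round_mid=10,blank_oblong_mid=10,ink_pad_mid=6,bottle_mid=100)
E
python3 - <<'E'
from h import *
for n in ('scene','side','wrist'):
    im=get_image(n); save(im,n+'0')
    print(n,im['xyz'],im['orientation'],im['fx'])
    for k,z in NAMES.items():
        for d in search_frame(im,k)[:3]:
            print(k,np.round(d['location']),round(d['confidence'],2),np.round(px2w(im,d['location'],z,n=='wrist')[:2]))
print(get_state())
E
```

```text
scene [1137.49020342  398.76943447  831.48949064] [-0.17582832  0.44237472  0.81525838 -0.32976171] 406.9761493380132
stamp_large_mid [252. 166.] 0.83 [ 457. -293.]
stamp_large_mid [269. 140.] 0.8 [ 329. -331.]
stamp_large_mid [296. 151.] 0.71 [ 327. -223.]
stamp_small_mid [237. 208.] 0.75 [ 620. -214.]
stamp_oblong_mid [271. 176.] 0.63 [ 465. -217.]
well_large_floor [441. 274.] 0.74 [503. 331.]
well_small_floor [363. 249.] 0.71 [539. 137.]
well_oblong_floor [404. 262.] 0.65 [521. 241.]
blank_round_mid [272. 225.] 0.7 [ 603. -108.]
blank_oblong_mid [216. 195.] 0.59 [ 598. -317.]
ink_pad_mid [300. 198.] 0.69 [ 473. -108.]
ink_pad_mid [252. 166.] 0.6 [ 439. -314.]
bottle_mid [262. 289.] 0.68 [814.  38.]
side [ 241.46262065 -778.90224236  615.53582698] [-0.4739403   0.85846793 -0.17406364  0.09008469] 410.47872111828633
stamp_large_mid [317. 324.] 0.87 [ 439. -320.]
stamp_large_mid [255. 372.] 0.66 [ 310. -370.]
stamp_large_mid [238. 322.] 0.59 [ 310. -259.]
stamp_small_mid [369. 272.] 0.54 [ 591. -236.]
stamp_oblong_mid [308. 287.] 0.81 [ 459. -228.]
well_large_floor [251. 166.] 0.6 [5
[... 644 characters left out ...]
] 0.6 [ 463. -234.]
{'clock': 1.65, 'joint_positions': array([ 1.06640391e+00,  1.23833175e-01,  1.65025395e+00,  1.94365696e-05,
        1.36750335e+00, -8.25659546e-02]), 'qd': array([-0.00086208, -0.00171219,  0.00073895,  0.00121535,  0.00070132,
       -0.00016721]), 'tau': array([ 3.55890421e-06, -4.17578602e+01, -3.60207939e+01,  7.74471089e-02,
        4.30149247e-02, -1.10159485e-05]), 'eef_pos': array([266.13331678, 593.02935696, 225.66198068]), 'orientation': array([-8.79525163e-06,  2.09354901e-01,  9.77839724e-01,  3.79890527e-06]), 'ft_force': array([ 0.31597423,  0.22556774, -0.41497811]), 'moment': array([0.02064606, 0.0185722 , 0.0206132 ]), 'finger_gap': 1.0002840556039694}
```

View pics/scene0.png

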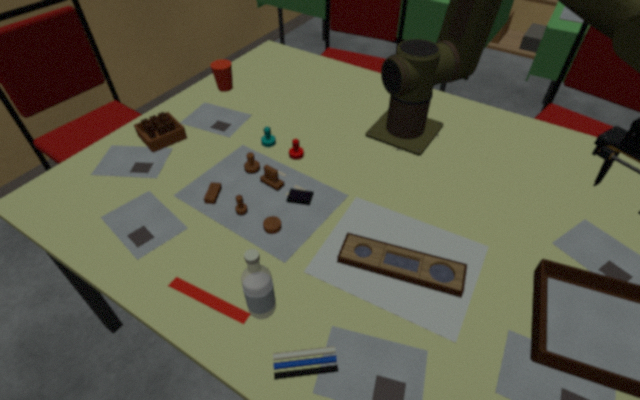

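View pics/side0.png

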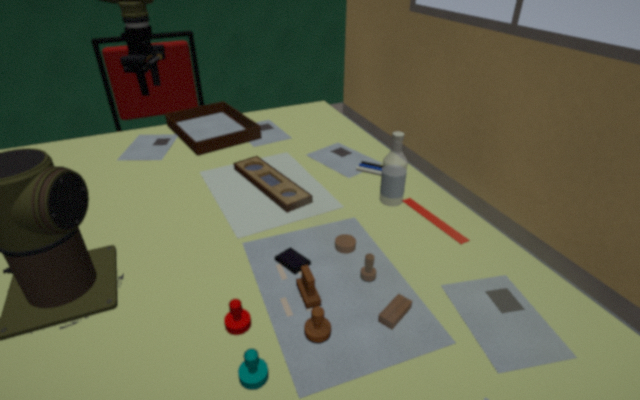

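The scene view shows the real brown stamps on the grey sheet: large at (252,166), oblong at (271,176) and small at (237,208). The red (296,151) and turquoise (269,140) look-alikes stand apart from them. The box has its small, oblong and large recesses at (363,249), (404,262) and (441,274). I'll look at the box from above first.

```bash
python3 -m creep '{"jaw":[1,1,1,1,1,1,1,1,1,1,1,1],"dp":[[30.4,-39.3,0],[30.4,-39.3,0],[30.4,-39.3,0],[30.4,-39.3,0],[30.4,-39.3,0],[30.4,-39.3,0],[30.4,-39.3,0],[30.4,-39.3,0],[30.4,-39.3,0],[30.4,-39.3,0],[30.4,-39.3,0],[30.4,-39.3,0]],"spin":[0,0,0,0,0,0,0,0,0,0,0,0]}'
python3 -m creep '{"jaw":[1,1,1,1],"dp":[[0,0,0],[0,0,0],[0,0,0],[0,0,0]],"spin":[0,0,0,0]}'
python3 - <<'E'
from h import *
im=get_image('wrist'); save(im,'wbox'); print(get_state()['eef_pos'],im['xyz'])
for k in ('well_large_floor','well_small_floor','well_oblong_floor'):
    for d in search_frame(im,k)[:2]: print(k,np.round(d['location'],1),round(d['confidence'],2),np.round(px2w(im,d['location'],9,True)))
E
```

```text
clock: 2.65
eef_pos: [571.3, 197.9, 226.0]
orientation: [0.0, 0.21, 0.978, 0.0]
ft_force: [1.2, 0.2, -0.4]
finger_gap: 0.998
clock: 2.98
eef_pos: [569.5, 201.0, 225.6]
orientation: [-0.0, 0.209, 0.978, 0.0]
ft_force: [0.4, -0.1, 0.3]
finger_gap: 0.997
[569.4025282  201.15590614 225.66021762] [510.29681172 228.5009935  383.33908286]
well_large_floor [394.5  94. ] 0.73 [508. 336.   9.]
well_small_floor [261.4 193. ] 0.76 [554. 136.   9.]
well_oblong_floor [327.4 144.1] 0.6 [533. 236.   9.]
```

View pics/wbox.png

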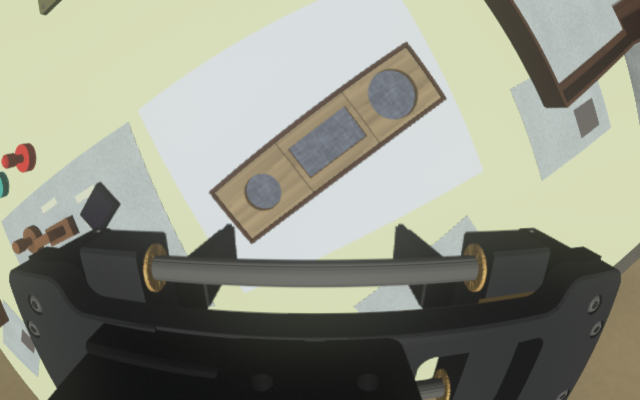

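The wrist view shows the box clearly: small recess (262,192), oblong (327,143), large (392,94), with rim corners near (407,43), (445,99), (251,242) and (211,193). The recess spacing came out at 102 mm instead of 98, so I'll check the scale using the corners and a grey mask.

Run:
```python
from h import *
im=get_image('wrist'); 
C=[px2w(im,c,24,True)[:2] for c in [(407,43),(445,99),(251,242),(211,193)]]
print(np.round(C), 'sides',[round(float(np.linalg.norm(C[i]-C[(i+1)%4]))) for i in range(4)],'centre',np.mean(C,0))
hsv=cv2.cvtColor(im['image'],cv2.COLOR_RGB2HSV)
print(hsv[94,392],hsv[140,330],hsv[192,262],hsv[165,290],hsv[100,250], im['cx'],im['cy'],im['fx'],im['fy'])
m=((hsv[:,:,2]<165)&(hsv[:,:,1]<70)).astype(np.uint8)
n,l,s,c=cv2.connectedComponentsWithStats(m)
for p in [(392,94),(330,140),(262,192)]:
    i=l[p[1],p[0]]
    if i==0: print(p,'none');continue
    cn=cv2.findContours((l==i).astype(np.uint8),cv2.RETR_EXTERNAL,cv2.CHAIN_APPROX_NONE)[0][0][:,0]
    for z in (9,23):
        P=np.array([px2w(im,q,z,True)[:2] for q in cn],np.float32)
        print(p,z,s[i],cv2.minAreaRect(P))
```

```text
[[456. 374.]
 [536. 391.]
 [603. 100.]
 [526.  82.]] sides [82, 299, 79, 300] centre [530.34850918 236.601073  ]
[109  27 134] [108  29 132] [108  25 130] [ 19  74 156] [ 99   8 224] 314.52586683787104 202.5448669879996 309.70691628693146 309.70691628693146
(392, 94) 9 [ 367   69   50   51 2011] ((506.8931884765625, 333.59197998046875), (62.258270263671875, 63.032142639160156), 65.87537384033203)
(392, 94) 23 [ 367   69   50   51 2011] ((507.0191650390625, 329.6676025390625), (59.93062210083008, 60.67556381225586), 65.87530517578125)
(330, 140) 9 [ 288  106   78   71 2745] ((528.74755859375, 235.89804077148438), (48.076377868652344, 86.96451568603516), 13.556909561157227)
(330, 140) 23 [ 288  106   78   71 2745] ((528.0565185546875, 235.6261749267578), (46.27891159057617, 83.71312713623047), 13.557001113891602)
(262, 192) 9 [ 245  171   37   39 1094] ((552.64501953125, 138.9468994140625), (46.93623352050781, 45.65400314331055), 19.907773971557617)
(262, 192) 23 [ 245  171   37   39 1094] ((551.0604858398438, 142.29989624023438), (45.18137741088867, 43.94712829589844), 19.906936645507812)
```

```bash
python3 -m creep '{"jaw":[1,1,1,1,1,1,1,1,1,1,1,1],"dp":[[12,-47,0],[12,-47,0],[12,-47,0],[12,-47,0],[12,-47,0],[12,-47,0],[12,-47,0],[12,-47,0],[12,-47,0],[12,-47,0],[12,-47,0],[12,-47,0]],"spin":[0,0,0,0,0,0,0,0,0,0,0,0]}'
python3 -m creep '{"jaw":[1,1,1,1,1,1],"dp":[[0,0,0],[0,0,0],[0,0,0],[0,0,0],[0,0,0],[0,0,0]],"spin":[0,0,0,0,0,0]}'
python3 - <<'E'
from h import *
im=get_image('wrist'); save(im,'wst'); print(get_state()['eef_pos'],im['xyz'])
for k in list(NAMES)[:3]+['blank_round_mid','blank_oblong_mid','ink_pad_mid']:
    for d in search_frame(im,k)[:3]: print(k,np.round(d['location'],1),round(d['confidence'],2),np.round(px2w(im,d['location'],NAMES[k],True)))
E
```

```text
clock: 4.23
eef_pos: [690.4, -273.4, 225.4]
orientation: [0.0, 0.21, 0.978, -0.001]
ft_force: [0.4, -0.0, 0.1]
finger_gap: 0.999
clock: 4.73
eef_pos: [690.2, -268.5, 226.0]
orientation: [0.0, 0.209, 0.978, -0.0]
ft_force: [-1.2, -0.4, 0.5]
finger_gap: 0.997
[ 690.23694272 -268.73458076  225.99120282] [ 630.94407793 -240.95017489  383.7257656 ]
stamp_large_mid [202.7  21.2] 0.6 [ 450. -307.   31.]
stamp_small_mid [321.7  99.5] 0.66 [ 603. -220.   31.]
stamp_oblong_mid [269.3  11. ] 0.92 [ 479. -230.   31.]
blank_round_mid [401.2  66.7] 0.85 [ 600. -111.   10.]
blank_oblong_mid [232.5 136.7] 0.61 [ 596. -335.   10.]
ink_pad_mid [349.7   3. ] 0.44 [ 499. -134.    6.]
```

View pics/wst.png

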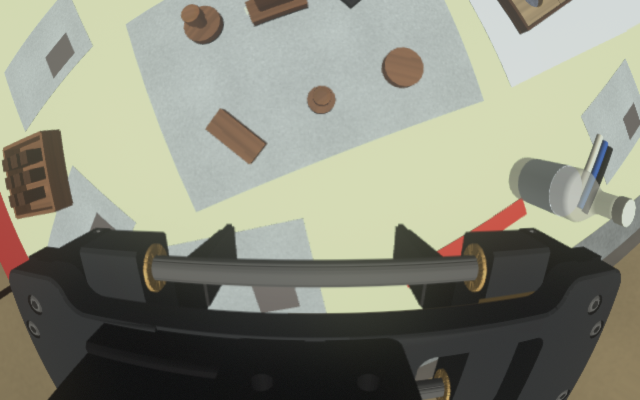

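The small stamp is at (321,99) with its knob nearly on top of its base. The large stamp is at (202,22) and the oblong is cut off at (277,5). Round blank (403,67), oblong blank (236,136).

Run:
```python
from h import *
im=get_image('wrist')
print('knob top',px2w(im,(320.5,97),62,True),'base',px2w(im,(321.5,99.5),9,True), 'tcp px',w2px(im,get_state()['eef_pos'],True))
hsv=cv2.cvtColor(im['image'],cv2.COLOR_RGB2HSV)
m=((hsv[:,:,1]>90)&(hsv[:,:,2]<190)).astype(np.uint8)
n,l,s,c=cv2.connectedComponentsWithStats(m)
i=l[99,321]; print(i,s[i],c[i])
cn=cv2.findContours((l==i).astype(np.uint8),cv2.RETR_EXTERNAL,cv2.CHAIN_APPROX_NONE)[0][0][:,0]
print(cv2.minEnclosingCircle(cn))
for z in (0,18): print(z,cv2.minEnclosingCircle(np.array([px2w(im,q,z,True)[:2] for q in cn],np.float32)))
print('large knob',px2w(im,(192,13),60,True),'base',px2w(im,(203,25),9,True))
```

```text
knob top [ 602.69137294 -222.72903667   62.        ] base [ 601.30661495 -219.67808263    9.        ] tcp px [312.59579367 250.99859357]
5 [309  87  26  26 470] [322.06595745  98.84468085]
((321.8536682128906, 99.07317352294922), 12.955081939697266)
0 ((600.3997192382812, -218.39268493652344), 16.100603103637695)
18 ((601.8323364257812, -219.51097106933594), 15.344781875610352)
large knob [ 447.79545092 -309.48704495   60.        ] base [ 443.91214068 -313.09834659    9.        ]
```

```bash
python3 -m creep '{"jaw":[0.6,0.6,0.6,0.6,0.6,0.6,0.6,0.6],"dp":[[-8.8,4.9,-5],[-8.8,4.9,-10.6],[-8.8,4.9,-10.6],[-8.8,4.9,-10.6],[-8.8,4.9,-10.6],[-8.8,4.9,-10.6],[-8.8,4.9,-10.6],[-8.8,4.9,-10.6]],"spin":[0,0,0,0,0,0,0,0]}' 20
python3 - <<'E'
from h import *
im=get_image('wrist'); save(im,'s1'); s=get_state(); print(s['eef_pos'])
for d in search_frame(im,'stamp_small_mid')[:2]: print(d['location'],d['confidence'],px2w(im,d['location'],31,True))
e=s['eef_pos']
for z in (0,18,62): print(z,w2px(im,[e[0],e[1],z],True))
E
```

```text
clock: 5.8
eef_pos: [604.8, -222.4, 123.0]
orientation: [0.003, 0.209, 0.978, -0.001]
ft_force: [0.3, 0.1, 0.4]
finger_gap: 0.605
[ 604.63920592 -222.3666807   122.81816884]
[314.6, 199.5] 0.7 [ 598.55089807 -218.46188159   31.        ]
0 [313.44604996 199.31861294]
18 [313.37894181 204.04792761]
62 [313.17285561 218.64928391]
```

View pics/s1.png

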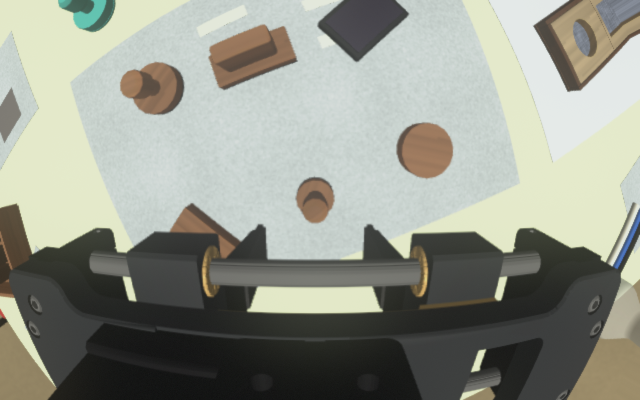

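```bash
python3 -m creep '{"jaw":[0.6,0.6,0.6,0.6,0.6,0.6,0.1,0.1,0.1,0.1,0.1,0.1],"dp":[[0,0,0],[0,0,-4],[0,0,-8.1],[0,0,-8.1],[0,0,-8.1],[0,0,-8.1],[0,0,-8.1],[0,0,-8.1],[0,0,-8.1],[0,0,-8.1],[0,0,-8.1],[0,0,-8.1]],"spin":[0,0,0,0,0,0,0,0,0,0,0,0]}' 20
```

```text
clock: 6.9
eef_pos: [602.3, -221.1, 39.1]
orientation: [0.0, 0.209, 0.978, -0.0]
ft_force: [-0.5, 0.5, -0.7]
finger_gap: 0.236
```

```bash
python3 -m creep '{"jaw":[0.1,0.1,0.1,0.1,0.1,0.1,0.1,0.1],"dp":[[0,0,0],[0,0,0],[0,0,0],[0,0,2],[0,0,5],[0,0,8],[0,0,8],[0,0,8]],"spin":[0,0,0,0,0,0,0,0]}' 25
python3 -m creep '{"jaw":[0.1,0.1,0.1,0.1,0.1,0.1,0.1,0.1,0.1,0.1,0.1,0.1],"dp":[[-1,6,0],[-5,36,0],[-5,36,0],[-5,36,0],[-5,36,0],[-5,36,0],[-5,36,0],[-5,36,0],[-5,36,0],[-5,36,0],[-5,36,0],[-5,36,0]],"spin":[0,0,0,0,0,0,0,0,0,0,0,0]}'
python3 -m creep '{"jaw":[0.1,0.1,0.1,0.1],"dp":[[0,0,0],[0,0,0],[0,0,0],[0,0,0]],"spin":[0,0,0,0]}'
python3 - <<'E'
from h import *
im=get_image('wrist'); save(im,'s2'); e=get_state()['eef_pos']; print(e)
for z in (9,23,e[2]-39): print(z,w2px(im,[e[0],e[1],z],True))
for z in (9,23): print('well',w2px(im,[551.7,140.6,z],True))
E
```

```text
clock: 7.57
eef_pos: [603.6, -221.6, 121.3]
orientation: [0.002, 0.209, 0.978, -0.001]
ft_force: [0.5, 0.2, -0.5]
finger_gap: 0.205
clock: 8.57
eef_pos: [551.3, 138.6, 117.1]
orientation: [-0.001, 0.209, 0.978, -0.001]
ft_force: [-0.1, 0.3, -0.5]
finger_gap: 0.202
clock: 8.9
eef_pos: [552.3, 138.1, 118.6]
orientation: [-0.0, 0.21, 0.978, -0.0]
ft_force: [-0.1, 0.3, -0.9]
finger_gap: 0.202
[552.32700751 138.26095287 118.6728243 ]
9 [313.57257178 203.56088712]
23 [313.52600037 207.49234037]
79.67282430199188 [313.2771724  228.64445009]
well [315.68276012 201.88089987]
well [315.74596742 205.73050293]
```

View pics/s2.png

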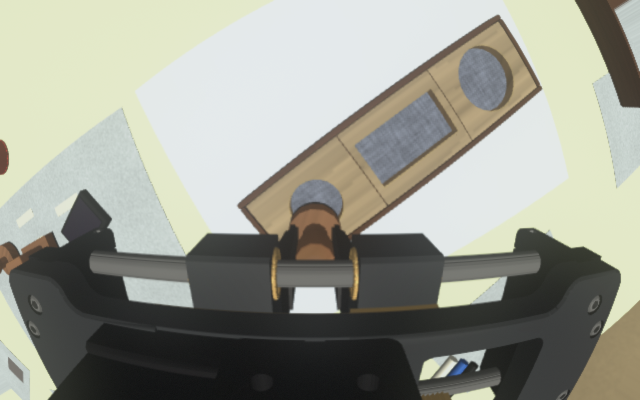

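The stamp is held straight: its disc edge is at row 203, where I expected it. The small recess is centred near (316,207), within about 1 mm of the target, so I'll lower it.

```bash
python3 -m creep '{"jaw":[0.1,0.1,0.1,0.1,0.1,0.1,0.1,0.1,0.1,0.1],"dp":[[0,0.1,0],[0,0.15,-3],[0,0.15,-5],[0,0.15,-6],[0,0.15,-6.5],[0,0.15,-6.9],[0,0.15,-7.1],[0,0.15,-7.1],[0,0.15,-7.1],[0,0.15,-7.1]],"spin":[0,0,0,0,0,0,0,0,0,0]}'
```

```text
clock: 9.78
eef_pos: [552.9, 140.6, 48.7]
orientation: [0.001, 0.209, 0.978, 0.0]
ft_force: [1.4, 0.1, -0.3]
finger_gap: 0.205
```

```bash
python3 -m creep '{"jaw":[0.45,0.45,0.45,0.45,0.45,0.45,0.45],"dp":[[0,0,0],[0,0,0],[0,0,0],[0,0,2],[0,0,6],[0,0,10],[0,0,10]],"spin":[0,0,0,0,0,0,0]}'
python3 -m creep '{"jaw":[0.6,0.6,0.6,0.6,0.6,0.6,0.6,0.6,0.6,0.6,0.6,0.6],"dp":[[0.1,-3,0],[0.8,-39.2,0],[0.8,-39.2,0],[0.8,-39.2,0],[0.8,-39.2,0],[0.8,-39.2,0],[0.8,-39.2,0],[0.8,-39.2,0],[0.8,-39.2,0],[0.8,-39.2,0],[0.8,-39.2,0],[0.8,-39.2,0]],"spin":[0,0,0,0,0,0,0,0,0,0,0,0]}'
python3 -m creep '{"jaw":[0.6,0.6,0.6,0.6],"dp":[[0,0,0],[0,0,0],[0,0,0],[0,0,0]],"spin":[0,0,0,0]}'
python3 - <<'E'
from h import *
im=get_image('wrist'); save(im,'s3'); e=get_state()['eef_pos']; print(e,im['xyz'],im['orientation'])
for k in list(NAMES)[:3]+['ink_pad_mid']:
    for d in search_frame(im,k)[:3]: print(k,np.round(d['location'],1),round(d['confidence'],2),np.round(px2w(im,d['location'],NAMES[k],True)))
E
```

```text
clock: 10.37
eef_pos: [557.4, 141.4, 157.4]
orientation: [0.007, 0.209, 0.978, 0.003]
ft_force: [1.3, 0.2, 1.4]
finger_gap: 0.45
clock: 11.37
eef_pos: [559.9, -252.8, 147.5]
orientation: [0.0, 0.211, 0.978, 0.0]
ft_force: [0.3, -1.1, -0.1]
finger_gap: 0.602
clock: 11.7
eef_pos: [560.3, -250.2, 147.7]
orientation: [0.0, 0.208, 0.978, 0.0]
ft_force: [-0.4, -0.1, -1.2]
finger_gap: 0.601
[ 560.3101264  -250.37044089  147.75108046] [ 501.05327241 -222.65399974  305.41065514] [0.09881109 0.83341056 0.53994421 0.06421409]
stamp_large_mid [131.1  28.3] 0.73 [ 321. -345.   31.]
stamp_large_mid [208.3 114.1] 0.6 [ 446. -304.   31.]
stamp_small_mid [599.2  70.8] 0.9 [552. 142.  31.]
stamp_small_mid [454.9 177.6] 0.54 [ 594. -116.   31.]
stamp_oblong_mid [305.3  94.5] 0.72 [ 469. -217.   31.]
ink_pad_mid [403.   59.5] 0.66 [ 470. -113.    6.]
```

View pics/s3.png

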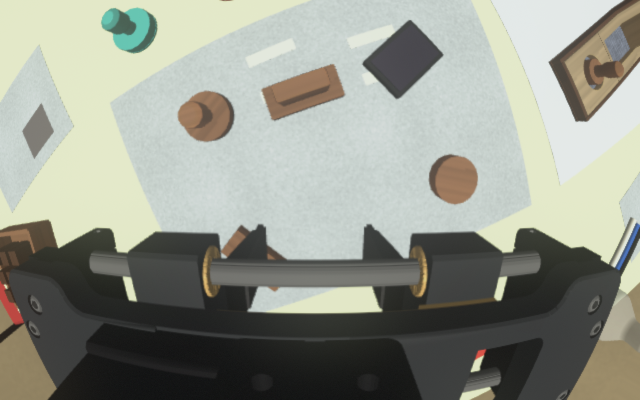

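The large stamp's base is at (208,116) with its knob at (191,115), and the oblong base is at (304,92) with its bar along the long axis. The small stamp now stands in its recess (603,70). Next I'll measure the oblong and the large stamp.

Run:
```python
from h import *
im=get_image('wrist')
hsv=cv2.cvtColor(im['image'],cv2.COLOR_RGB2HSV)
m=((hsv[:,:,1]>90)&(hsv[:,:,2]<190)).astype(np.uint8)
n,l,s,c=cv2.connectedComponentsWithStats(m)
for nm,p in (('obl',(304,98)),('large',(215,118))):
    i=l[p[1],p[0]]; print(nm,s[i])
    cn=cv2.findContours((l==i).astype(np.uint8),cv2.RETR_EXTERNAL,cv2.CHAIN_APPROX_NONE)[0][0][:,0]
    for z in (0,18): 
        P=np.array([px2w(im,q,z,True)[:2] for q in cn],np.float32)
        print(z,cv2.minAreaRect(P))
a=im['image'][20:220,100:420,::-1]
cv2.imwrite('pics/s3c.png',cv2.resize(a,(800,500),interpolation=cv2.INTER_CUBIC))
```

```text
obl [     0      0    640    400 247262]
0 ((479.9523620605469, -838.1232299804688), (16.091899871826172, 10.24249267578125), 75.3708724975586)
18 ((481.19256591796875, -801.9004516601562), (15.14349365234375, 9.63886833190918), 75.3703842163086)
large [ 180   92   50   48 1590]
0 ((440.0736083984375, -316.594970703125), (50.82939529418945, 49.790958404541016), 14.106525421142578)
18 ((443.6637878417969, -311.1070861816406), (47.83391571044922, 46.85662078857422), 14.106560707092285)
```

View pics/s3c.png

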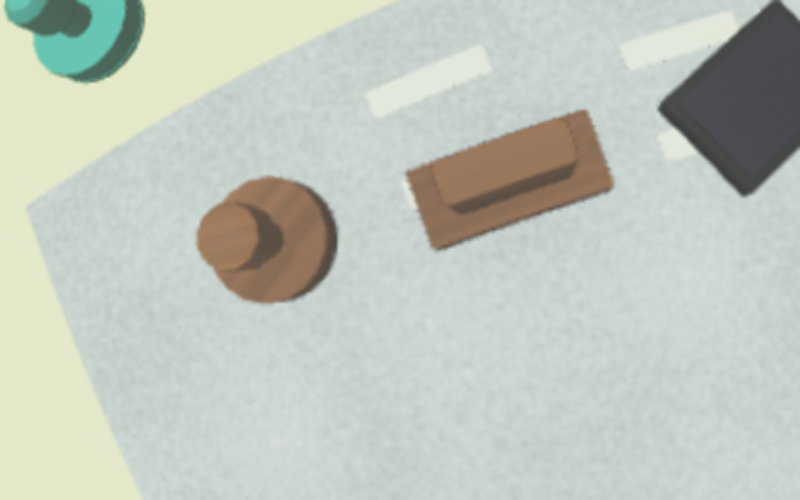

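Run:
```python
from h import *
im=get_image('wrist')
f=lambda p,z: px2w(im,(p[0]/2.5+100,p[1]/2.5+20),z,True)[:2]
print('large knob',f((229,236),62),'base',f((268,238.5),18))
for z in (12,18):
    C=np.array([f(p,z) for p in [(406,172),(588,111),(612,186),(436,248)]],np.float32)
    r=cv2.minAreaRect(C); print(z,r,C.mean(0),'ang long',np.degrees(np.arctan2(*(C[1]-C[0])[::-1])),np.degrees(np.arctan2(*(C[2]-C[3])[::-1])),[np.linalg.norm(C[i]-C[(i+1)%4]) for i in range(4)])
B=np.array([f(p,62) for p in [(432,167),(570,120),(577,160),(450,208)]]);print('bar',B.mean(0),[np.linalg.norm(B[i]-B[(i+1)%4]) for i in range(4)],np.degrees(np.arctan2(*(B[1]-B[0])[::-1])),np.degrees(np.arctan2(*(B[2]-B[3])[::-1])))
print(w2px(im,[552,140.6,40],True))
```

```text
large knob [ 445.53976847 -308.90918292] base [ 444.14857169 -310.23937392]
12 ((464.0025939941406, -217.6867218017578), (72.30121612548828, 31.67640495300293), 84.34160614013672) [ 463.70453 -217.49936] ang long 84.341606 85.370056 [np.float32(72.30122), np.float32(30.425125), np.float32(70.21065), np.float32(31.705803)]
18 ((464.7586669921875, -217.80746459960938), (70.82276153564453, 31.02865982055664), 84.34162139892578) [ 464.4667  -217.62393] ang long 84.34161 85.37007 [np.float32(70.82277), np.float32(29.802965), np.float32(68.774925), np.float32(31.057459)]
bar [ 465.33940739 -217.46456279] [np.float64(45.45559210536933), np.float64(13.119441056497177), np.float64(42.27832143225973), np.float64(14.435732021902869)] 84.69857059004525 86.67185250522498
[604.01633662  69.65346676]
```

```bash
python3 -m creep '{"jaw":[0.6,0.6,0.6,0.6,0.6,0.6,0.6,0.6,0.6,0.6,0.6,0.6],"dp":[[-4,-2,0],[-8,-4,-2],[-11.5,-5.9,-4],[-11.5,-5.9,-4],[-11.5,-5.9,-4],[-11.5,-5.9,-4],[-11.5,-5.9,-4],[-11.5,-5.9,-7],[-11.5,-5.9,-10.9],[-11.5,-5.9,-10.9],[-11.5,-5.9,-10.9],[-11.5,-5.9,-10.9]],"spin":[0,0,0,0,0,0,0,0,0,0,0,0]}'
python3 -m creep '{"jaw":[0.6,0.1,0.1,0.1,0.1,0.1,0.1,0.1],"dp":[[0,0,0],[0,0,0],[0,0,0],[0,0,0],[0,0,0],[0,0,0],[0,0,0],[0,0,0]],"spin":[0,0,0,0,0,0,0,0]}' 25
```

```text
clock: 13.05
eef_pos: [446.8, -310.9, 40.4]
orientation: [0.001, 0.209, 0.978, -0.0]
ft_force: [0.7, 0.3, 0.3]
finger_gap: 0.601
clock: 13.72
eef_pos: [445.1, -310.6, 38.8]
orientation: [0.0, 0.209, 0.978, -0.0]
ft_force: [-0.5, 0.3, 1.7]
finger_gap: 0.247
```

```bash
python3 -m creep '{"jaw":[0.1,0.1,0.1,0.1,0.1,0.1,0.1],"dp":[[0,0,1],[0,0,3],[0,0,6],[0,0,10],[0,0,10],[0,0,10],[0,0,10]],"spin":[0,0,0,0,0,0,0]}' 30
python3 -m creep '{"jaw":[0.1,0.1,0.1,0.1,0.1,0.1,0.1,0.1,0.1,0.1,0.1],"dp":[[0.3,3,0],[1,10,0],[3.1,32,0],[3.1,32,0],[3.1,32,0],[3.1,32,0],[3.1,32,0],[3.1,32,0],[3.1,32,0],[3.1,32,0],[3.1,32,0]],"spin":[0,0,0,0,0,0,0,0,0,0,0]}'
python3 -m creep '{"jaw":[0.1,0.1,0.1,0.1,0.1,0.1,0.1,0.1,0.1,0.1,0.1,0.1],"dp":[[0.3,3,0],[1,10,0],[3.1,32.1,0],[3.1,32.1,0],[3.1,32.1,0],[3.1,32.1,0],[3.1,32.1,0],[3.1,32.1,0],[3.1,32.1,-2],[3.1,32.1,-2],[3.1,32.1,-2],[3.1,32.1,-2]],"spin":[0,0,0,0,0,0,0,0,0,0,0,0]}'
python3 - <<'E'
from h import *
im=get_image('wrist'); save(im,'l2'); e=get_state()['eef_pos']; print(e)
print(w2px(im,[e[0],e[1],e[2]-39],True))
for z in (9,23): print('well',w2px(im,[507,331.4,z],True))
E
```

```text
clock: 14.3
eef_pos: [445.0, -310.3, 138.8]
orientation: [0.0, 0.209, 0.978, -0.0]
ft_force: [-0.1, 0.1, -0.4]
finger_gap: 0.246
clock: 15.22
eef_pos: [475.1, 9.5, 137.1]
orientation: [-0.001, 0.209, 0.978, -0.0]
ft_force: [-0.3, 0.2, -1.0]
finger_gap: 0.24
clock: 16.22
eef_pos: [507.4, 328.4, 118.1]
orientation: [-0.001, 0.211, 0.978, -0.001]
ft_force: [1.1, -0.2, -1.2]
finger_gap: 0.25
[507.74727176 328.61829174 118.81858128]
[313.69619729 229.39733497]
well [316.53047664 202.09751609]
well [316.61089527 205.95201857]
```

View pics/l2.png

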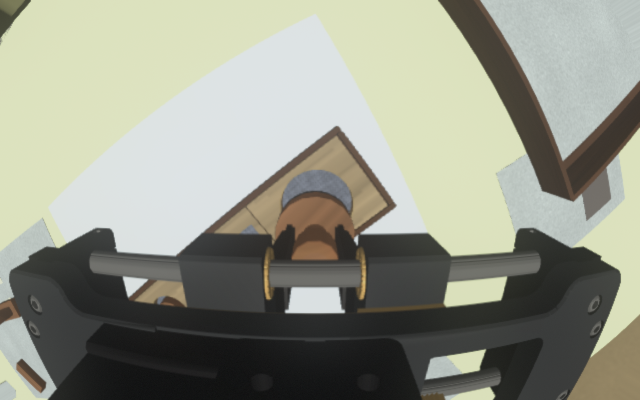

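The large stamp is held centred, with its disc at (314,230). The recess is at (317,208), within about 2 mm of prediction, so I'll lower it and release.

```bash
python3 -m creep '{"jaw":[0.1,0.1,0.1,0.1,0.1,0.1,0.1,0.1,0.1,0.1],"dp":[[0.05,0,0],[0.05,0,-3],[0.05,0,-5],[0.05,0,-6],[0.05,0,-6.5],[0.05,0,-6.9],[0.05,0,-7.1],[0.05,0,-7.1],[0.05,0,-7.1],[0.05,0,-7.1]],"spin":[0,0,0,0,0,0,0,0,0,0]}'
```

```text
clock: 17.1
eef_pos: [508.3, 330.9, 48.8]
orientation: [0.001, 0.209, 0.978, 0.001]
ft_force: [0.0, 0.8, -0.9]
finger_gap: 0.242
```

```bash
python3 -m creep '{"jaw":[0.45,0.45,0.45,0.45,0.45,0.45,0.45,0.45],"dp":[[0,0,0],[0,0,0],[0,0,0],[0,0,2],[0,0,6],[0,0,10],[0,0,10],[0,0,10]],"spin":[0,0,0,0,0,0,0,0]}'
python3 -m creep '{"jaw":[0.6,0.6,0.6,0.6,0.6,0.6,0.6,0.6,0.6,0.6,0.6,0.6],"dp":[[-0.2,-3,0],[-2.1,-27.4,0],[-2.1,-27.4,0],[-2.1,-27.4,0],[-2.1,-27.4,0],[-2.1,-27.4,0],[-2.1,-27.4,0],[-2.1,-27.4,0],[-2.1,-27.4,0],[-2.1,-27.4,0],[-2.1,-27.4,0],[-2.1,-27.4,0]],"spin":[-3,-10,-17,-24,-30,-35,-35,-35,-35,-35,-35,-35]}'
python3 -m creep '{"jaw":[0.6,0.6,0.6,0.6,0.6,0.6,0.6,0.6,0.6,0.6,0.6,0.6],"dp":[[-0.2,-3,0],[-2.2,-27.4,0],[-2.2,-27.4,0],[-2.2,-27.4,0],[-2.2,-27.4,0],[-2.2,-27.4,0],[-2.2,-27.4,0],[-2.2,-27.4,0],[-2.2,-27.4,0],[-2.2,-27.4,-1.5],[-2.2,-27.4,-3],[-2.2,-27.4,-3]],"spin":[-3,-10,-17,-24,-30,-35.8,-35.8,-35.8,-35.8,-35.8,-35.8,-35.8]}'
python3 -m creep '{"jaw":[0.6,0.6,0.6],"dp":[[0,0,0],[0,0,0],[0,0,0]],"spin":[0,0,0]}'
python3 - <<'E'
from h import *
im=get_image('wrist'); save(im,'o1'); e=get_state()['eef_pos']; print(e)
for z in (0,18,62): print(z,w2px(im,[464.5,-217.6,z],True),w2px(im,[e[0],e[1],z],True))
E
```

```text
clock: 17.77
eef_pos: [509.8, 331.7, 152.0]
orientation: [0.003, 0.209, 0.978, 0.003]
ft_force: [0.9, 0.1, -1.0]
finger_gap: 0.452
clock: 18.77
eef_pos: [486.5, 57.7, 147.2]
orientation: [-0.0, 0.493, 0.87, -0.0]
ft_force: [0.8, -0.1, 0.3]
finger_gap: 0.597
clock: 19.77
eef_pos: [463.3, -214.4, 114.4]
orientation: [-0.003, 0.736, 0.677, -0.001]
ft_force: [-1.2, 0.6, 0.0]
finger_gap: 0.6
clock: 20.02
eef_pos: [465.5, -217.0, 118.8]
orientation: [0.001, 0.737, 0.676, 0.0]
ft_force: [0.3, 0.3, 0.4]
finger_gap: 0.601
[ 465.4397046  -217.23704647  118.8020798 ]
0 [313.00839557 202.95484999] [313.99325352 202.4866921 ]
18 [312.91041359 207.89782866] [313.95966327 207.40109235]
62 [312.60874247 223.19850687] [313.8562313  222.61667878]
```

View pics/o1.png

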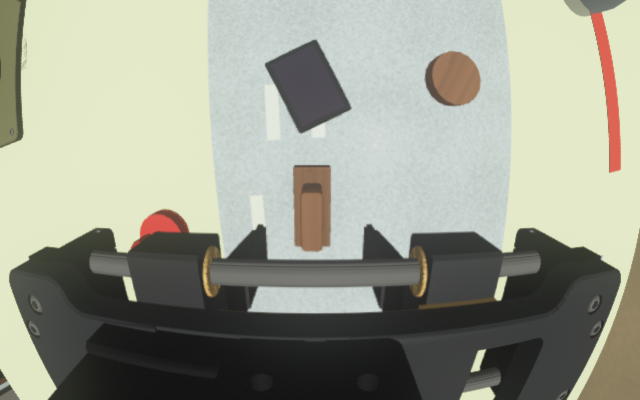

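The oblong lies straight between the fingers: bar centre (312,221), predicted (312.6,223). Grasping it.

```bash
python3 -m creep '{"jaw":[0.6,0.6,0.6,0.6,0.6,0.1,0.1,0.1,0.1,0.1,0.1,0.1],"dp":[[-0.05,0,0],[-0.05,0,-4],[-0.05,0,-7.9],[-0.05,0,-7.9],[-0.05,0,-7.9],[-0.05,0,-7.9],[-0.05,0,-7.9],[-0.05,0,-7.9],[-0.05,0,-7.9],[-0.05,0,-7.9],[-0.05,0,-7.9],[-0.05,0,-7.9]],"spin":[0,0,0,0,0,0,0,0,0,0,0,0]}' 25
python3 -m creep '{"jaw":[0.1,0.1,0.1,0.1,0.1,0.1,0.1,0.1,0.1],"dp":[[0,0,0],[0,0,0],[0,0,1],[0,0,3],[0,0,6],[0,0,9],[0,0,10],[0,0,10],[0,0,10]],"spin":[0,0,0,0,0,0,0,0,0]}' 30
```

```text
clock: 21.07
eef_pos: [464.2, -217.6, 39.0]
orientation: [0.0, 0.737, 0.676, 0.0]
ft_force: [-1.1, 0.9, 0.0]
finger_gap: 0.168
clock: 21.82
eef_pos: [464.0, -217.4, 138.4]
orientation: [0.0, 0.737, 0.676, 0.0]
ft_force: [-0.4, -1.3, -0.5]
finger_gap: 0.165
```

```bash
python3 -m creep '{"jaw":[0.1,0.1,0.1,0.1,0.1,0.1,0.1,0.1,0.1,0.1],"dp":[[0.3,2,0],[1,8,0],[3.2,22.7,0],[3.2,22.7,0],[3.2,22.7,0],[3.2,22.7,0],[3.2,22.7,0],[3.2,22.7,0],[3.2,22.7,0],[3.2,22.7,0]],"spin":[2,6,9,9,9,9,9,9,9,9]}'
python3 -m creep '{"jaw":[0.1,0.1,0.1,0.1,0.1,0.1,0.1,0.1,0.1,0.1,0.1,0.1],"dp":[[0.3,2,0],[1,8,0],[3.2,22.7,0],[3.2,22.7,0],[3.2,22.7,0],[3.2,22.7,0],[3.2,22.7,0],[3.2,22.7,-2],[3.2,22.7,-2],[3.2,22.7,-2],[3.2,22.7,-2],[3.2,22.7,-2]],"spin":[2,6,9.1,9.1,9.1,9.1,9.1,9.1,9.1,9.1,9.1,9.1]}'
python3 - <<'E'
from h import *
im=get_image('wrist'); save(im,'o2'); s=get_state();e=s['eef_pos']; print(e,s['orientation'])
print(w2px(im,[e[0],e[1],e[2]-39],True))
for z in (9,23): print('well',w2px(im,[529,236,z],True))
E
```

```text
clock: 22.65
eef_pos: [495.3, 8.5, 137.2]
orientation: [-0.001, 0.682, 0.731, -0.001]
ft_force: [-0.4, -0.7, -0.2]
finger_gap: 0.17
clock: 23.65
eef_pos: [528.8, 235.4, 119.4]
orientation: [0.0, 0.622, 0.783, 0.0]
ft_force: [0.4, -0.4, -1.5]
finger_gap: 0.17
[528.84395211 235.66489862 119.58877517] [3.79590065e-04 6.22245594e-01 7.82821809e-01 5.40647499e-04]
[313.64676193 229.75366629]
well [314.14123634 203.81016911]
well [314.11724786 207.74779269]
```

View pics/o2.png

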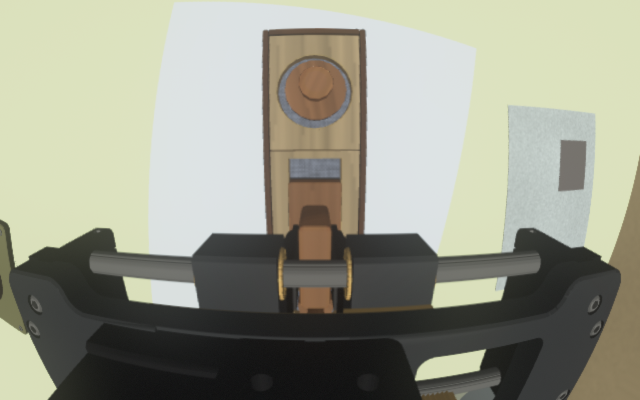

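The oblong is aligned with its recess (columns 289–341 for both), and the large stamp sits inside its own recess. Lowering and releasing.

```bash
python3 -m creep '{"jaw":[0.1,0.1,0.1,0.1,0.1,0.1,0.1,0.1,0.1,0.1],"dp":[[0,0,0],[0,0,-3],[0,0,-5],[0,0,-6],[0,0,-6.5],[0,0,-6.9],[0,0,-7.1],[0,0,-7.1],[0,0,-7.1],[0,0,-7.1]],"spin":[0,0,0,0,0,0,0,0,0,0]}'
```

```text
clock: 24.53
eef_pos: [528.8, 236.8, 48.7]
orientation: [0.0, 0.622, 0.783, 0.001]
ft_force: [0.3, 0.1, -0.1]
finger_gap: 0.168
```

Release slowly, rise and back off for a check picture.

```bash
python3 -m creep '{"jaw":[0.35,0.35,0.35,0.35,0.35,0.35,0.35,0.35,0.35,0.35],"dp":[[0,0,0],[0,0,0],[0,0,0],[0,0,2],[0,0,6],[0,0,10],[0,0,14],[0,0,17],[0,0,17],[0,0,17]],"spin":[0,0,0,0,0,0,0,0,0,0]}'
python3 -m creep '{"jaw":[0.35,0.35,0.35,0.35,0.35,0.35,0.35,0.35,0.35,0.35],"dp":[[0.5,-2,0],[2,-8,0],[3,-12,0],[3.5,-15,0],[3.5,-15,0],[3.5,-15,0],[3.5,-15,0],[3.5,-15,0],[3.5,-15,0],[3.5,-15,0]],"spin":[0,0,0,0,0,0,0,0,0,0]}'
python3 - <<'E'
from h import *
im=get_image('wrist'); e=get_state()['eef_pos']; print(e)
for n,k,w in (('L','large',(507.5,331.4)),('S','small',(551.7,140.6)),('O','oblong',(529,236))):
    print(n,'pred mid',w2px(im,[*w,40],True),[ (np.round(d['location'],1),round(d['confidence'],2)) for d in search_frame(im,f'stamp_{k}_mid')[:2]], 'rim',w2px(im,[*w,23],True),'top',w2px(im,[*w,71],True))
save(im,'f1')
a=im['image'][0:260,150:480,::-1]; cv2.imwrite('pics/f1c.png',cv2.resize(a,None,fx=2.3,fy=2.3,interpolation=cv2.INTER_CUBIC))
s=get_image('scene')
for k in ('blank_round_mid','blank_oblong_mid','ink_pad_mid','bottle_mid'):
    d=search_frame(s,k)[0]; print(k,np.round(d['location']),np.round(px2w(s,d['location'],NAMES[k])[:2]))
E
```

```text
clock: 25.37
eef_pos: [529.6, 237.0, 221.0]
orientation: [0.002, 0.622, 0.783, 0.003]
ft_force: [-0.7, -0.3, -1.1]
finger_gap: 0.346
clock: 26.2
eef_pos: [562.8, 87.9, 217.4]
orientation: [-0.0, 0.621, 0.784, -0.0]
ft_force: [-0.3, 0.6, 0.5]
finger_gap: 0.35
[562.86709133  87.76452983 217.52858059]
L pred mid [315.71239177 -25.78016384] [(array([315. ,   0.9]), 0.38)] rim [315.68438385 -19.41239473] top [315.76933298 -38.76402938]
S pred mid [315.28538994 140.80070415] [(array([317.7, 140.6]), 0.58), (array([316.,   0.]), 0.52)] rim [315.2724494  140.24739428] top [315.31269076 141.968689  ]
O pred mid [314.98392534  51.83632657] [(array([316.9,  57.2]), 0.66)] rim [314.98591648  55.43400566] top [314.97959982  44.31104371]
blank_round_mid [270. 226.] [ 609. -110.]
blank_oblong_mid [212. 193.] [ 598. -329.]
ink_pad_mid [300. 200.] [ 479. -102.]
bottle_mid [258. 290.] [819.  34.]
```

View pics/f1c.png

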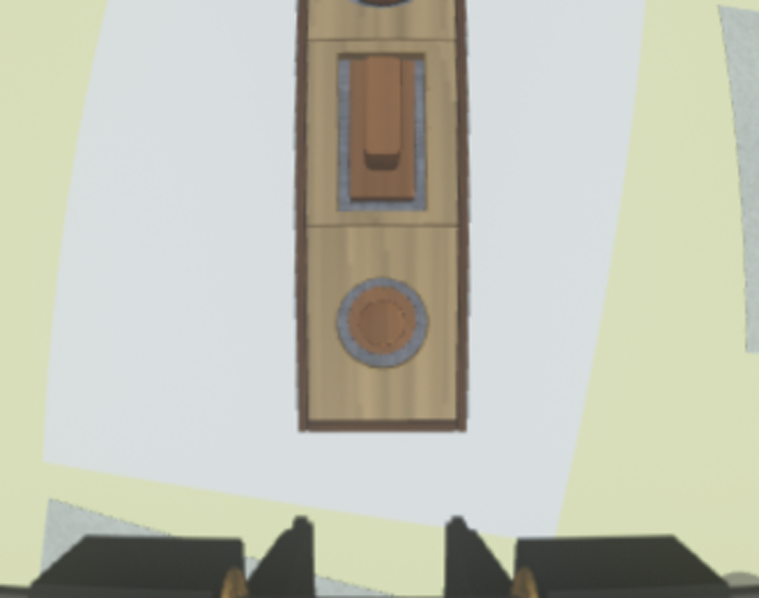

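The oblong and small stamps sit centred, with grey floor visible around each. The large one showed the same in the previous view. Handing in.

```bash
python3 -c "
from h import *
print(hand_in(), get_state()['clock'])"
```

```text
the job is handed in; nothing more can be done
the job is handed in; nothing more can be done
```

All three stamps are back in their own recesses and the job is handed in. It had taken about 26 s of robot time at the last reading before hand-in.

- **Stamps:** I picked up each one by its handle, set it down in its recess and let go. The wrist pictures then showed all three upright, centred to within a few mm. The large stamp was last seen whole before I placed the oblong. In the final picture it was mostly out of view.
- **Depth:** I did not measure this separately. I released each stamp with the gripper within about 1 mm of the height for fully down.
- **Blanks, ink pad and bottle:** I never touched them. The network's before and after positions in the scene camera differ by about 6 to 13 mm. That is within the network's scatter and under the 25 mm limit, so I don't read it as movement.
- **Disagreement between cameras:** The first estimates from the scene and side cameras differed by up to about 30 mm. I relied on close-up wrist-camera measurements instead, and those matched the box dimensions to within about 1 mm.

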